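# Dock the grounds bin and hold the grinder's dial at its third click

### The arm

A 6-joint arm with a two-finger parallel gripper is mounted at the origin on a cart in front of the work surface, level with it; the furniture and walls round the work are solid. World frame = base frame: x ahead of the robot, y to its left, z up, the work surface at z = 0. Lengths are in mm, angles in rad, forces in N, time in s.
With the tool pointing down it reaches from about 275 to 1000 mm from the base axis. Payload 8.4 kg.
Tool frame: the origin (TCP) lies between the finger pads; the fingertips stand 22 mm ahead of it and the grasp point (between the pads) lies 3 mm ahead of it (r.nose_length is the z of the fingertips in the tool frame, in mm); z points along the fingers, y is the line along which they close (so a half turn about z gives the same grasp; the last joint's range is limited). The gripper opens to 85 mm and grips with 20 to 120 N. Pads are 22 mm wide; open, the fingers measure 114 mm over their backs; the gripper's body (76 mm by 85 mm) begins 54 mm behind the grasp point. The pads swing forward as they close: fully open they stand 13 mm farther back than shut.
Start: joints at [1.209, 0.353, 1.633, -0, 1.155, -0.002], TCP at [220.053, 584.983, 253.281] pointing down, gripper open.
Joint ranges: [-2.63, 2.63], [-0.92, 2.1], [0.06, 2.66], [-1.3, 4.44], [0, 2.69], [-3.02, 3.02]. Speed limits (rad/s): [2.22, 2.22, 2.79, 3.14, 3.14, 3.14].

### API

Orientations are given as [roll, pitch, yaw] about the fixed x, y, z axes, in that order (R = Rz(yaw) Ry(pitch) Rx(roll)).
In Python, from rig import r, optics, ticket, sensors gives the robot as it stands (r), with the cameras (optics), the job (ticket) and the readings (sensors).
- The arm moves only by the shell command python3 steer.py 'ROWS' [FORCE]. ROWS is rows parted by semicolons, their numbers by spaces, 1 to 5 of them, each of 7 numbers: a rotation vector rx, ry, rz in rad, then dx, dy, dz in mm, then the opening from 0.0 (shut) to 1.0 (fully open); each row shifts and turns the commanded pose from where the row before left it, along the tool's axes as they then stand; what a row does not reach is not made up. A row lasts 1/12 s, in which the tool goes at most 41.7 mm and 0.125 rad, less where a joint would pass 70% of its speed; a pose out of reach is approached as far as the arm can. The fingers move at their own pace and stop on an object; FORCE is the grip in N (left out, the last holds). Time passes only in rows, so rows that do not move let the fingers close. It prints the time, the measured TCP pose, the force, the opening and the grip force at its end.
- sensors.sense(): the state, without advancing time (a new reading comes with each control period).
- optics.grab_frame(name): name is "side" or "top" or "wrist"; returns the picture (480x640x3 uint8, red, green, blue); there is no depth.
- optics.camera_params(name): a dict with "fx", "fy", "cx", "cy" (pixels), "dist_coeffs" ([k1, k2, p1, p2, k3] as OpenCV has them; the pictures are not rectified), "rvec" (rotation vector, rad) and "tvec" (3), from world to camera coordinates, as OpenCV has them. Camera axes: x right, y down, z forward; pixel columns grow to the right and rows downward; lengths in mm; the calibration is good to about 2 mm. A picture is of the moment at which its call begins: read the wrist's pose just before it. camera_params takes no time and is no camera call; for the wrist camera it gives the pose at the moment of the call.
- ticket.sign_off(): hands the job in; it is judged then, once.
The state is a dict: "clock": time; "qpos": joint angles; "qvel": joint speeds; "joint_efforts": joint torques, N m; "eef_pos": TCP position; "tcp_rot": TCP orientation; "contact_force": force on the tool from outside, world axes, zero at the start; "wrist_torque": the same for the moment, N m; "opening": opening from 0.0 (shut) to 1.0 (fully open); "grasp_force": force on a finger pad.
Only numpy, scipy, OpenCV 4.12 (cv2) and the standard library are available. Lean on these libraries where they do the work, as an engineer would, in place of code of your own. Each camera call takes 0.05 s, during which the arm holds its last target. There are 200 camera calls.

### The job

Close the gap between the coffee grinder and its loose grounds bin: bring the bin to the grinder's left side so that its inlet face sits flush against the steel docking plate and in line with it. Only then press the orange paddle of the spring-return dial down past the first two clicks to the third (the last) and keep it there against its spring; do not force it, do not disturb the mug, spice jar and canister, and leave the bin flush. The program finishes while the robot is still holding the dial down at the third click.

Things in the scene. Friction and masses are not known exactly. Their poses are not given: they have to be found in the camera images.
- grinder: Fixed coffee grinder: grey housing 120 x 120 x 150 mm (x, y, z); amber hopper with black cap on top, 98 mm across, centred 12 mm back and 12 mm left, up to z 228 mm. Origin: centre of underside, on the worktop; x out of its back, y out of its left side, z up; front faces the robot. Left side at y +60 mm. With the bin docked its origin is at x -15, y +110 mm in this frame, axes parallel.
- dock (a point): Centre of the black outlet in the steel docking plate (64 mm wide) on the grinder's left side face: grinder frame x -15, y +60, z 42 mm. Axes are the grinder's.
- bin: Loose grounds bin: closed box of white plastic with black lid, 64 (x) x 100 (y) x 70 (z) mm, about 0.25 kg, on the worktop left of the grinder with a gap, askew. Origin: centre of underside; y along its length, z up. Its -y end is the inlet face that meets the grinder. Grip it across the 64 mm width (on the +y half the hand clears the grinder), or push it.
- bin_inlet (a point): Centre of the black round inlet on the bin's -y end face (bin frame 0, -50, 42 mm); it meets the dock point when docked.
- dial (a joint): Dial angle, rad: 0 at rest (paddle 22.5 degrees above level), grows as the paddle is pressed down. Clicks at 0.26, 0.52, 0.785; solid stop at 0.87. Axis: along the grinder's y through x -40, z 140 mm of its frame. The spring returns it to 0 from any click when let go. Force at thumb_pad: 3 to 8 N over the first click, up to 12 N before the third, about 9 N to hold it there.
- thumb_pad (a point): Where to press: on the upper face of the dial's orange paddle, 70 mm from the dial's axis, 73 mm right of the grinder's centre, in front of the housing; moves with the paddle (z about 171 mm at rest, 118 mm at the third click). Paddle 26 mm wide, 10 mm thick, reaching from 34 to 89 mm from the axis towards the grinder's -x. Axes turn with the dial; parallel to the grinder's at dial 0.
- mug: Bystander: white mug, 110 x 81 x 88 mm with handle, loose. Origin: centre of its underside, z up.
- spice_jar: Bystander: spice jar with dark cap, 41 mm across, 105 mm high, loose. Origin: centre of its underside, z up.
- canister: Bystander: small steel clip canister, 60 x 63 x 64 mm, loose. Origin: centre of its underside, z up.

How it is judged (in metres and radians):
On the way, in this order (a step that is already met when the one before it is completed fails the run):
1. the bin stands flush against the docking plate while the dial is still at rest (distance between bin_inlet and dock below 0.013 m and y of bin in the frame of grinder between 0.105 and 0.1135 m and x of bin in the frame of grinder between -0.025 and -0.005 m and angle between the y axis of bin and the y axis of grinder, either way round below 0.04 rad and angle between bin's own z axis and vertical below 0.05 rad and height (world z) of bin below 0.004 m and value of joint dial below 0.13 rad), for 0.2 s.
2. the dial is held at the third click with the bin flush (distance between bin_inlet and dock below 0.013 m and y of bin in the frame of grinder between 0.105 and 0.1135 m and x of bin in the frame of grinder between -0.025 and -0.005 m and angle between the y axis of bin and the y axis of grinder, either way round below 0.04 rad and angle between bin's own z axis and vertical below 0.05 rad and height (world z) of bin below 0.004 m and value of joint dial above 0.72 rad and contact force between the fingers and grinder above 1.5 N), for 0.5 s.
At the end, for the whole second after the job is handed in: Bin upright on the worktop, inlet face within 3.5 mm of the docking plate, centred within 10 mm, parallel within 0.04 rad; the fingers hold the dial still at the third click (0.72 rad or more) with 1.5 N or more; mug, jar and canister upright, within 30 mm of their starts (all of step 2 and velocity of joint dial between -0.1 and 0.1 rad/s and not (distance of any of mug, spice_jar, canister from where it was at the start of the episode above 0.03 m or angle between any of mug, spice_jar, canister's own z axis and vertical above 0.35 rad)); the arm keeps its last pose, push and grip.
It fails at once if the dial is pressed to its first click or beyond while the bin is not flush at the docking plate (value of joint dial above 0.2 rad and not (distance between bin_inlet and dock below 0.013 m and y of bin in the frame of grinder between 0.105 and 0.1135 m and x of bin in the frame of grinder between -0.025 and -0.005 m and angle between the y axis of bin and the y axis of grinder, either way round below 0.04 rad and angle between bin's own z axis and vertical below 0.05 rad and height (world z) of bin below 0.004 m)).
It fails at once if the grinder or its dial is pressed with more than 45 N (contact force between the arm and grinder above 45 N).
It fails at once if mug, spice jar or canister is shifted more than 30 mm or tipped (distance of any of mug, spice_jar, canister from where it was at the start of the episode above 0.03 m or angle between any of mug, spice_jar, canister's own z axis and vertical above 0.35 rad).
It also fails if it takes over 58 s, if anything falls off the work surface, if the arm or the gripper's body presses on something with over 40 N, if the wrist force passes 120 N, or if a joint passes its speed limit or range.

## Working session

There is one attempt and no reset: what is moved stays moved. The work goes in short steps, Python scripts to look and compute and a shell command to move; the robot and the scene stay as the last step left them, time stands still between calls to the robot, and variables do not carry over. Pictures are saved under pics/ and viewed, at most 10 in all, crops included, and the job is handed in when it is done.

```bash
ls; mkdir -p pics; python3 - <<'E'
from rig import r, optics, ticket, sensors
import cv2
for n in("top","side"):
    im=optics.grab_frame(n); cv2.imwrite(f"pics/{n}0.png",im[:,:,::-1]); 
    print(n,optics.camera_params(n))
print(sensors.sense())
E
```

```text
pics
rig.py
steer.py
top {'fx': 550.2737727922793, 'fy': 550.2737727922793, 'cx': 325.631812809253, 'cy': 231.89030852160505, 'dist_coeffs': array([-0.1624144,  0.       ,  0.       ,  0.       ,  0.       ]), 'rvec': array([ 2.16616707, -1.32159884,  0.45246398]), 'tvec': array([-204.59128859,  416.35609959, 1482.49690405])}
side {'fx': 543.744781373473, 'fy': 543.744781373473, 'cx': 314.8076921278356, 'cy': 237.41803011008406, 'dist_coeffs': array([-0.15941183,  0.        ,  0.        ,  0.        ,  0.        ]), 'rvec': array([ 0.27538165, -2.59315819,  1.59993933]), 'tvec': array([ 467.86947904,  168.11581969, 1786.25104604])}
{'clock': 0.1, 'qpos': array([ 1.20858460e+00,  3.53619206e-01,  1.63404613e+00, -4.07993641e-05,
        1.15520256e+00, -2.39050941e-03]), 'qvel': array([-0.00067235, -0.00197086, -0.00250269, -0.00184514, -0.00062786,
       -0.00042006]), 'joint_efforts': array([-1.24986160e-03, -6.06352329e+01, -3.42820108e+01, -1.01077744e-04,
        3.86499378e-03,  1.54587532e-06]), 'eef_pos': array([219.93260141, 584.60363001, 252.617391  ]), 'tcp_rot': array([-3.14031733e+00,  3.42567711e-05,  2.78178795e+00]), 'contact_force': array([ 0.28965715,  0.42849184, -0.23984571]), 'wrist_torque': array([-0.00239925,  0.02261877,  0.00864382]), 'grasp_force': 0.0, 'opening': 0.9975161789038616}
```

View pics/top0.png

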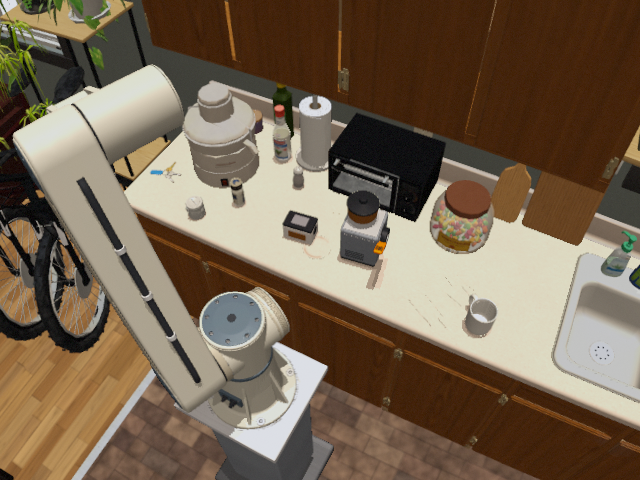

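View pics/side0.png

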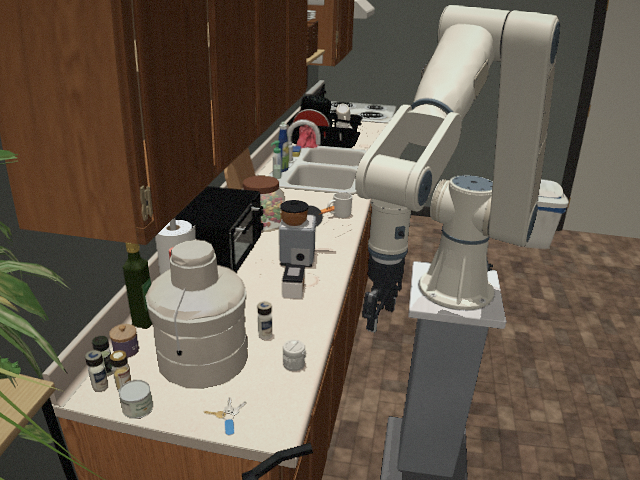

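The top view shows the grinder at about (363,235), the orange paddle at (381,247) and the bin at (300,226). The side view shows the grinder at (297,240) and the bin at (293,280). I'll enlarge both.

```bash
cat > h.py <<'E'
import numpy as np, cv2
from rig import r, optics, ticket, sensors
def cam(n):
    p=optics.camera_params(n); K=np.array([[p['fx'],0,p['cx']],[0,p['fy'],p['cy']],[0,0,1]])
    return K,p['dist_coeffs'],cv2.Rodrigues(np.array(p['rvec']))[0],np.array(p['tvec'])
def ray(c,uv):
    K,d,R,t=c; q=cv2.undistortPoints(np.array(uv,float).reshape(-1,1,2),K,d)[:,0]
    return -R.T@t, np.c_[q,np.ones(len(q))]@R
def onz(c,uv,z):
    o,v=ray(c,uv); return o+v*((z-o[2])/v[:,2])[:,None]
def proj(c,P):
    K,d,R,t=c; return cv2.projectPoints(np.array(P,float).reshape(-1,1,3),cv2.Rodrigues(R)[0],t,K,d)[0][:,0]
def tri(c1,u1,c2,u2):
    o1,v1=ray(c1,[u1]);o2,v2=ray(c2,[u2]);v1=v1[0];v2=v2[0]
    s=np.linalg.lstsq(np.c_[v1,-v2],o2-o1,rcond=None)[0]
    a=o1+s[0]*v1;b=o2+s[1]*v2; return (a+b)/2,np.linalg.norm(a-b)
E
python3 - <<'E'
from h import *
a=cv2.imread("pics/top0.png")[180:280,270:410]; b=cv2.imread("pics/side0.png")[190:310,250:350]
cv2.imwrite("pics/topc.png",cv2.resize(a,None,fx=5.5,fy=5.5,interpolation=cv2.INTER_CUBIC))
cv2.imwrite("pics/sidec.png",cv2.resize(b,None,fx=5,fy=5,interpolation=cv2.INTER_CUBIC))
T=cam("top")
print(onz(T,[[300,226],[363,255],[363,240],[480,320]],0).round(), onz(T,[[381,247]],170))
E
```

```text
[[ 546.  147.    0.]
 [ 534.  -89.    0.]
 [ 589.  -63.    0.]
 [ 477. -499.    0.]] [[ 468.54469731 -165.69801762  170.        ]]
```

View pics/topc.png

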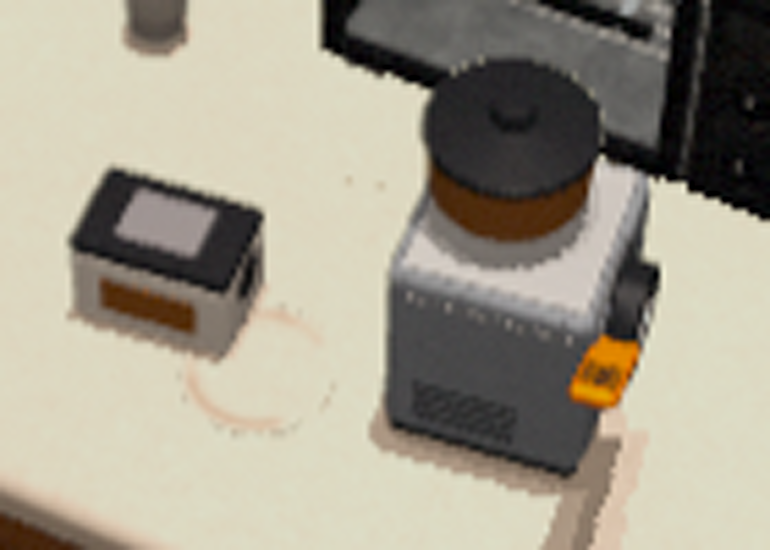

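View pics/sidec.png

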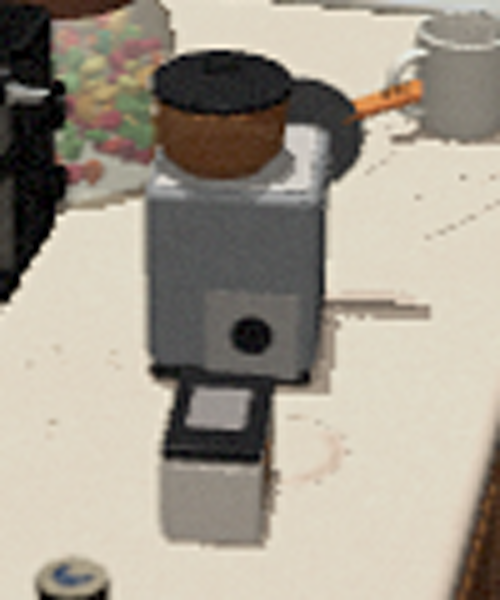

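The top crop shows the bin lid corners at crop (112,168), (262,210), (238,292) and (72,242). The grinder's front base corners are at (390,425) and (572,472), and the paddle is at (603,372). The side crop shows the black outlet at (251,335) and the bin lid nearby.

```bash
python3 - <<'E'
from h import *
T=cam("top");S=cam("side")
t=lambda l:np.array(l)/5.5+[270-.4,180-.4]
s=lambda l:np.array(l)/5.+[250-.4,190-.4]
L=onz(T,t([[112,168],[262,210],[238,292],[72,242]]),70);print("lid",L.round(1),np.linalg.norm(L-np.roll(L,-1,0),axis=1))
print("base",onz(T,t([[72,315],[218,358],[390,425],[572,472]]),0).round(1))
print("gtop",onz(T,t([[390,268],[582,330],[648,175]]),148).round(1))
print("lid side",onz(S,s([[162,458],[266,458],[270,382],[186,380]]),70).round(1),"bin base",onz(S,s([[165,538],[264,545]]),0).round(1))
print("gbase",onz(S,s([[150,378],[310,380]]),0).round(1))
print("cap",onz(T,t([[513,125]]),228).round(1),onz(S,s([[224,83]]),228).round(1))
print("outlet",onz(S,s([[251,335]]),42).round(1))
print("paddle",onz(T,t([[603,372]]),168).round(1))
E
```

```text
lid [[541.  177.9  70. ]
 [553.   84.7  70. ]
 [493.5  68.8  70. ]
 [482.  170.9  70. ]] [ 93.94021551  61.58824382 102.7787703   59.43610871]
base [[ 480.6  175.2    0. ]
 [ 492.2   83.     0. ]
 [ 495.2  -28.1    0. ]
 [ 513.1 -135.2    0. ]]
gtop [[ 492.4  -26.3  148. ]
 [ 501.3 -135.4  148. ]
 [ 616.2 -124.   148. ]]
lid side [[541.6 201.1  70. ]
 [479.6 186.   70. ]
 [497.2  93.6  70. ]
 [550.4 104.   70. ]] bin base [[544.5 183.6   0. ]
 [481.9 176.8   0. ]]
gbase [[604.8 -11.4   0. ]
 [495.7 -35.3   0. ]]
cap [[550.1 -67.9 228. ]] [[554.4 -15.3 228. ]]
outlet [[533.7 -14.5  42. ]]
paddle [[ 466.9 -161.1  168. ]]
```

```bash
R="0 0 0 -28.5 -26.7 -8.5 1"; python3 steer.py '0 0 0 -28.5 -26.7 -8.5 1;0 0 0 -28.5 -26.7 -8.5 1;0 0 0 -28.5 -26.7 -8.5 1;0 0 0 -28.5 -26.7 -8.5 1;0 0 0 -28.5 -26.7 -8.5 1'
python3 steer.py '0 0 0 -28.5 -26.7 -8.5 1;0 0 0 -28.5 -26.7 -8.5 1;0 0 0 -28.5 -26.7 -8.5 1;0 0 0 -28.5 -26.7 -8.5 1;0 0 0 -28.5 -26.7 -8.5 1'
python3 steer.py '0 0 0.12 0 0 0 1;0 0 0.12 0 0 0 1;0 0 0.12 0 0 0 1;0 0 0.12 0 0 0 1;0 0 0.12 0 0 0 1'
python3 steer.py '0 0 0.12 0 0 0 1;0 0 0.12 0 0 0 1;0 0 0.12 0 0 0 1;0 0 0.12 0 0 0 1;0 0 0.12 0 0 0 1'
python3 - <<'E'
from h import *
W=cam("wrist");print("campos",-W[2].T@W[3],"axes",W[2].round(2).tolist())
print(proj(W,[[517,125,70],[560,-80,0]]))
E
```

```text
clock: 0.52
eef_pos: [306.6, 408.1, 295.8]
tcp_rot: [-3.141, -0.0, 2.782]
contact_force: [1.4, 0.2, 0.2]
opening: 0.997
grasp_force: 0.0
clock: 0.93
eef_pos: [393.0, 232.8, 338.6]
tcp_rot: [-3.142, -0.0, 2.782]
contact_force: [1.9, 0.6, -0.1]
opening: 0.997
grasp_force: 0.0
clock: 1.35
eef_pos: [392.7, 234.4, 338.1]
tcp_rot: [-3.141, -0.0, 2.175]
contact_force: [-0.2, 1.1, 0.6]
opening: 1.001
grasp_force: 0.0
clock: 1.77
eef_pos: [392.6, 234.6, 338.0]
tcp_rot: [-3.141, 0.0, 1.576]
contact_force: [-0.3, 0.4, -0.1]
opening: 0.995
grasp_force: 0.0
campos [391.98746504 306.64166495 458.64001334] axes [[1.0, 0.0, -0.0], [0.0, -0.96, 0.29], [0.0, -0.29, -0.96]]
[[420.37607566 301.61897524]
 [423.60011653 406.13481356]]
```

```bash
python3 steer.py '0 0 0 -21 27.6 -12 1;0 0 0 -21 27.6 -12 1;0 0 0 -21 27.6 -12 1;0 0 0 -21 27.6 -12 1;0 0 0 -21 27.6 -12 1'
python3 steer.py '0 0 0 0 0 0 1;0 0 0 0 0 0 1'
python3 - <<'E'
from h import *
W=cam("wrist");im=optics.grab_frame("wrist")[:,:,::-1]
cv2.imwrite("pics/w1.png",im);np.savez("pics/w1.npz",K=W[0],d=W[1],R=W[2],t=W[3])
E
```

```text
clock: 2.18
eef_pos: [532.9, 130.0, 398.6]
tcp_rot: [-3.141, 0.0, 1.582]
contact_force: [-0.4, 0.8, -0.1]
opening: 1.001
grasp_force: 0.0
clock: 2.35
eef_pos: [533.0, 130.2, 398.1]
tcp_rot: [-3.141, 0.0, 1.579]
contact_force: [-0.3, -1.1, -0.0]
opening: 1.0
grasp_force: 0.0
```

View pics/w1.png

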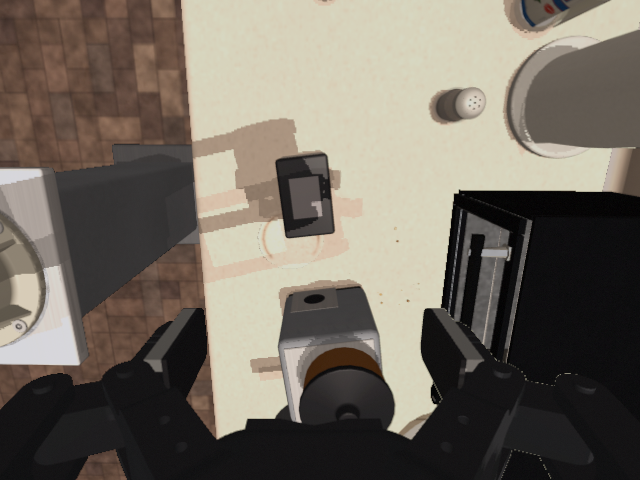

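The wrist view shows the bin lid quad at about (278-333, 153-238), the grinder's left face with the outlet at about (314,298), and its top edge from (282,346) to (379,334).

```bash
python3 - <<'E'
from h import *
f=np.load("pics/w1.npz");W=(f['K'],f['d'],f['R'],f['t']);im=cv2.imread("pics/w1.png");hsv=cv2.cvtColor(im,cv2.COLOR_BGR2HSV)
m=np.zeros(im.shape[:2],np.uint8);m[145:245,268:340]=((hsv[...,2]<75)[145:245,268:340])*255
c=max(cv2.findContours(m,0,2)[0],key=cv2.contourArea)
p=onz(W,c[:,0],70)[:,:2].astype(np.float32);print("lid rect",cv2.minAreaRect(p),cv2.boxPoints(cv2.minAreaRect(p)).round(1).tolist())
m[:]=0;m[288:312,298:332]=((hsv[...,2]<60)[288:312,298:332])*255
c=max(cv2.findContours(m,0,2)[0],key=cv2.contourArea);M=cv2.moments(c);u=(M['m10']/M['m00'],M['m01']/M['m00']);print("outlet",u,cv2.contourArea(c),onz(W,[u],42))
cv2.imwrite("pics/w1c.png",cv2.resize(im[275:405,260:400],None,fx=5,fy=4.6,interpolation=cv2.INTER_CUBIC)[:, :])
E
```

```text
lid rect ((522.837890625, 132.82545471191406), (62.88328170776367, 98.67243957519531), 6.843974590301514) [[485.70001220703125, 178.10000610351562], [497.5, 80.0999984741211], [559.9000244140625, 87.5999984741211], [548.2000122070312, 185.60000610351562]]
outlet (313.9352517985611, 298.521582733813) 139.0 [[534.79635706 -16.33261091  42.        ]]
```

View pics/w1c.png

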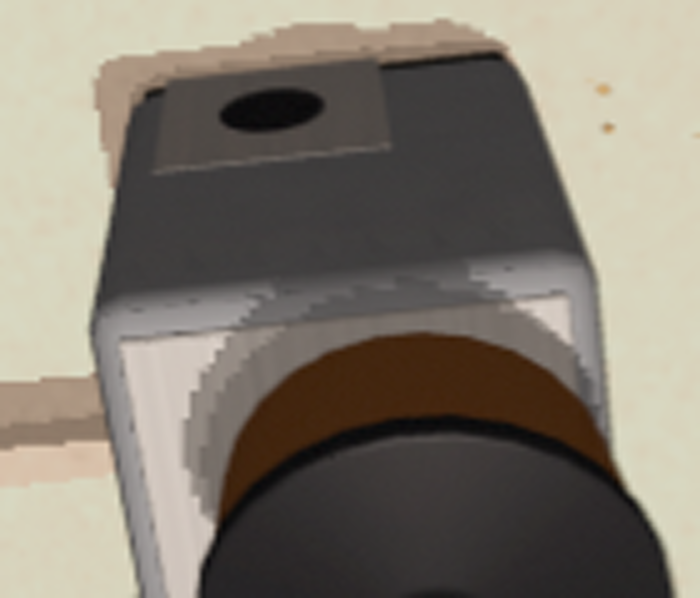

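The crop shows the base edge from (145,92) to (505,55), the plate's top edge from (152,172) to (390,148), and the white top panel edge from (122,343) to (570,293).

```bash
python3 - <<'E'
from h import *
f=np.load("pics/w1.npz");W=(f['K'],f['d'],f['R'],f['t'])
q=lambda l:np.array(l)/[5,4.6]+[259.6,274.6]
for n,l,z in(("base",[[145,92],[505,55]],4),("plate top",[[152,172],[390,148]],74),("panel",[[122,343],[570,293]],150),("panelfront",[[122,343],[145,598]],150),("shoulder",[[92,325],[596,275]],143)):
    P=onz(W,q(l),z);d=P[1]-P[0];print(n,P.round(1).tolist(),np.linalg.norm(d),"yaw",np.arctan2(d[1],d[0]))
T=cam("top");S=cam("side")
print("outlet tri",tri(W,(313.94,298.52),S,(251/5+249.6,335/5+189.6)))
# paddle from top cam
im=cv2.imread("pics/top0.png");h=cv2.cvtColor(im,cv2.COLOR_BGR2HSV)
m=((h[...,0]>8)&(h[...,0]<22)&(h[...,1]>180)&(h[...,2]>150)).astype(np.uint8);m[:220]=0;m[280:]=0;m[:,:360]=0;m[:,400:]=0
c=max(cv2.findContours(m,0,2)[0],key=cv2.contourArea);b=cv2.minAreaRect(c);print(b)
print("paddle",onz(T,[b[0]],170))
E
```

```text
base [[496.3, -27.5, 4.0], [605.6, -13.4, 4.0]] 110.23173403033323 yaw 0.12855108831414058
plate top [[502.7, -21.6, 74.0], [566.3, -13.4, 74.0]] 64.04724478243939 yaw 0.12820752161338406
panel [[500.4, -30.5, 150.0], [602.4, -15.6, 150.0]] 103.13269669714042 yaw 0.14485037338853587
panelfront [[500.4, -30.5, 150.0], [504.8, -106.9, 150.0]] 76.57602469058818 yaw -1.5133988989099731
shoulder [[492.9, -29.8, 143.0], [609.5, -14.6, 143.0]] 117.60743018519018 yaw 0.12934787046709417
outlet tri (array([534.55926685, -17.13267338,  40.44055468]), np.float64(0.530334612371916))
((379.31903076171875, 246.92242431640625), (8.928838729858398, 13.524564743041992), 23.198589324951172)
paddle [[ 466.61615313 -161.33265465  170.        ]]
```

```bash
python3 steer.py '0 0 0 20.5 -12 20 1;0 0 -0.115 0 0 20 1;0 0 0 0 0 41 1;0 0 0 0 0 41 1;0 0 0 0 0 41 1'
python3 steer.py '0 0 0 0 0 41 1;0 0 0 0 0 30 1;0 0 0 0 0 0 1'
```

```text
clock: 2.82
eef_pos: [518.1, 152.6, 233.8]
tcp_rot: [3.141, -0.0, 1.698]
contact_force: [0.3, -0.4, -0.3]
opening: 1.0
grasp_force: 0.0
clock: 3.07
eef_pos: [514.3, 151.2, 158.3]
tcp_rot: [-3.131, 0.001, 1.698]
contact_force: [-1.6, -0.5, -0.6]
opening: 1.002
grasp_force: 0.0
```

```bash
python3 steer.py '0 0 0 0 0 0 1;0 0 0 0 0 0 1'
python3 - <<'E'
from h import *
W=cam("wrist");im=optics.grab_frame("wrist")[:,:,::-1];s=sensors.sense();print(s['eef_pos'],s['tcp_rot'],s['qpos'])
cv2.imwrite("pics/w2.png",im)
print(proj(W,[[485.7,178.1,70],[497.5,80.1,70],[559.9,87.6,70],[548.2,185.6,70]]).round())
E
```

```text
clock: 3.23
eef_pos: [520.2, 152.4, 165.9]
tcp_rot: [3.14, -0.0, 1.698]
contact_force: [0.4, 0.3, -0.1]
opening: 0.998
grasp_force: 0.0
[520.76462104 152.39433576 166.52939373] [ 3.13848581e+00 -5.55629278e-04  1.69734376e+00] [2.81882166e-01 3.27144957e-01 1.89093978e+00 8.57935002e-05
 9.20352526e-01 1.55283749e-01]
[[262. 211.]
 [267. 355.]
 [360. 355.]
 [367. 212.]]
```

View pics/w2.png

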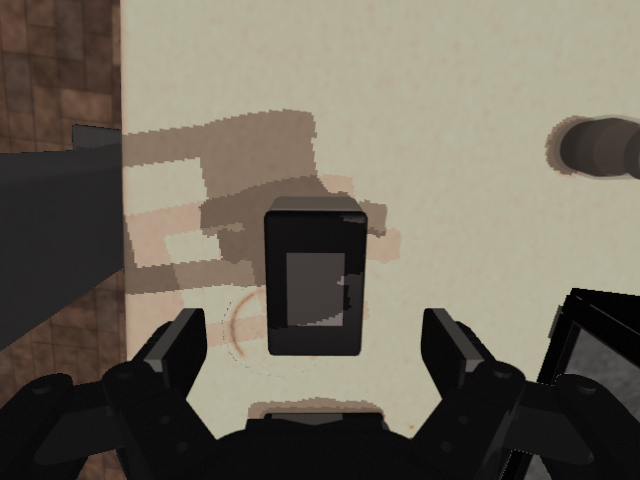

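The lid in the image, at (265-367, 211-355), matches the projection within 3 px, and the fingers straddle it. I'll descend and grip.

```bash
python3 steer.py '0 0 0 0 0 30 1;0 0 0 0 0 30 1;0 0 0 0 0 30 1;0 0 0 0 0 20 1;0 0 0 0 0 11 1'
python3 steer.py '0 0 0 0 0 0 1;0 0 0 0 0 0 1;0 0 0 0 0 0 0.7;0 0 0 0 0 0 0.6;0 0 0 0 0 0 0.6' 25
python3 steer.py '0 0 0 0 0 0 0.5;0 0 0 0 0 0 0.5;0 0 0 0 0 0 0.5;0 0 0 0 0 0 0.5;0 0 0 0 0 0 0.5' 25
```

```text
clock: 3.7
eef_pos: [520.1, 151.9, 43.1]
tcp_rot: [3.141, -0.0, 1.697]
contact_force: [-0.2, 0.4, 1.1]
opening: 1.003
grasp_force: 0.0
clock: 4.12
eef_pos: [521.1, 152.0, 45.1]
tcp_rot: [3.138, -0.001, 1.697]
contact_force: [0.1, -0.1, 9.1]
opening: 0.745
grasp_force: 27.5
clock: 4.53
eef_pos: [521.1, 152.0, 45.1]
tcp_rot: [3.138, -0.001, 1.697]
contact_force: [-1.0, 0.4, 8.7]
opening: 0.749
grasp_force: 27.5
```

```bash
python3 steer.py '0 0 0 -15 -2 -1 0.5;0 0 0 -15 -2 0 0.5;0 0 0 -15 -2 0 0.5;0 0 0 -15 -2 0 0.5;0 0 0 -15 0 0 0.5'
python3 steer.py '0 0 0 -10 0 0 0.5;0 0 0 -5 0 0 0.5;0 0 0 0 0 0 0.5;0 0 0 0 0 0 0.5'
python3 - <<'E'
from h import *
S=cam("side");W=cam("wrist");s=sensors.sense();print(s['eef_pos'],s['tcp_rot'],s['contact_force'])
w=optics.grab_frame("wrist")[:,:,::-1];a=optics.grab_frame("side")[:,:,::-1]
a=cv2.resize(a[190:310,250:350],None,fx=4,fy=4,interpolation=2)
cv2.imwrite("pics/w3.png",w);np.savez("pics/w3.npz",K=W[0],d=W[1],R=W[2],t=W[3])
cv2.imwrite("pics/c3.png",np.hstack([cv2.resize(w[160:480,160:480],(400,400)),a[:400]]))
E
```

```text
clock: 4.95
eef_pos: [521.4, 75.8, 45.2]
tcp_rot: [3.14, -0.0, 1.697]
contact_force: [-0.0, 1.4, -2.1]
opening: 0.749
grasp_force: 28.1
clock: 5.28
eef_pos: [524.0, 60.9, 45.1]
tcp_rot: [3.14, 0.001, 1.696]
contact_force: [-1.1, -4.2, 7.7]
opening: 0.747
grasp_force: 29.1
[523.99702891  60.92692705  45.13704409] [3.13987973e+00 6.44601156e-04 1.69642650e+00] [-1.06800394 -4.20261442  7.7480871 ]
```

View pics/c3.png

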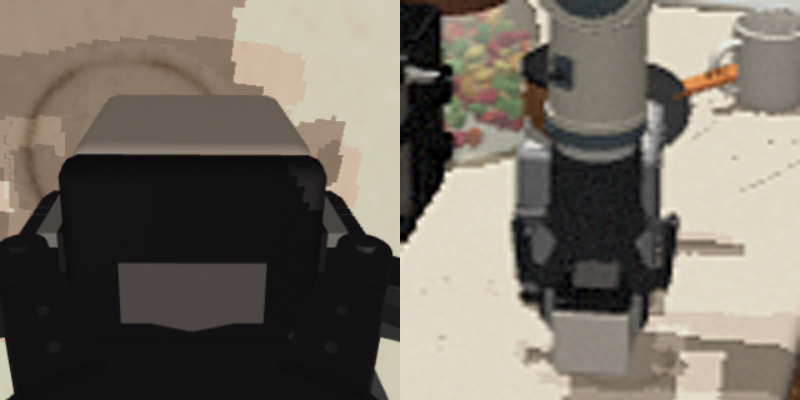

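The left panel (wrist crop) shows the lid's far edge at crop row 155, columns 62 to 325. The side view is mostly blocked by the arm. Next I'll compute the remaining gap.

```bash
python3 - <<'E'
from h import *
f=np.load("pics/w3.npz");W=(f['K'],f['d'],f['R'],f['t'])
q=lambda l:np.array(l)*.8+160
P=onz(W,q([[72,155],[315,155],[61,180],[326,180]]),70);print(P.round(1),np.linalg.norm(P[1]-P[0]))
g=.129;y=np.array([-np.sin(g),np.cos(g)]);x=np.array([y[1],-y[0]]);d=np.array([534.7,-16.8])
e=(P[0]+P[1])[:2]/2-d;print("edge in dock frame x,y",e@x,e@y,"gap",e@y-100,"yaw",np.arctan2(*(P[1]-P[0])[[1,0]]))
s=(P[2]+P[3])[:2]/2-d;print(s@x, np.linalg.norm(P[3]-P[2]))
E
```

```text
[[492.8  89.9  70. ]
 [547.2  96.7  70. ]
 [490.6  83.4  70. ]
 [550.9  90.9  70. ]] 54.78662790234539
edge in dock frame x,y -0.42453556599221576 111.04177249942626 gap 11.041772499426258 yaw 0.12457822436540252
-0.43575050764327544 60.79252659787111
```

```bash
python3 steer.py '0 0 0 -3 0 0 0.5;0 0 0 -3 0 0 0.5;0 0 0 -1 0 0 0.5;0 0 0 0 0 0 0.5'
python3 steer.py '0 0 0 -1 0 0 0.5;0 0 0 -1 0 0 0.5;0 0 0 0 0 0 0.5'
python3 steer.py '0 0 0 -1 0 0 0.5;0 0 0 0 0 0 0.5'
python3 steer.py '0 0 0 -1 0 0 0.5;0 0 0 0 0 0 0.5'
```

```text
clock: 5.72
eef_pos: [525.0, 55.0, 45.1]
tcp_rot: [3.139, -0.0, 1.697]
contact_force: [-0.6, 1.1, 5.8]
opening: 0.742
grasp_force: 28.9
clock: 5.97
eef_pos: [525.2, 53.3, 45.1]
tcp_rot: [3.139, -0.0, 1.697]
contact_force: [-0.0, 2.0, 5.1]
opening: 0.747
grasp_force: 28.9
clock: 6.13
eef_pos: [525.2, 53.1, 45.1]
tcp_rot: [3.14, -0.001, 1.697]
contact_force: [-1.3, 10.1, 5.4]
opening: 0.747
grasp_force: 28.8
clock: 6.3
eef_pos: [524.9, 52.7, 45.1]
tcp_rot: [3.14, -0.002, 1.697]
contact_force: [-3.2, 15.2, 6.8]
opening: 0.747
grasp_force: 28.6
```

Contact is firm at 15 N. Releasing now.

```bash
python3 steer.py '0 0 0 0 0 0 0.8;0 0 0 0 0 0 0.9;0 0 0 0 0 0 1;0 0 0 0 0 0 1;0 0 0 0 0 0 1'
python3 steer.py '0 0 0 0 0 -20 1;0 0 0 0 0 -30 1;0 0 0 0 0 -40 1;0 0 0 0 0 -41 1;0 0 0 0 0 -41 1'
python3 steer.py '0 0 0 30 0 -28 1;0 0 0 30 0 -28 1;0 0 0 10 0 -28 1;0 0 0 0 0 -20 1;0 0 0 0 0 0 1'
python3 steer.py '0 0 0 0 0 0 1;0 0 0 0 0 0 1'
python3 - <<'E'
from h import *
W=cam("wrist");s=sensors.sense();print(s['eef_pos'],s['tcp_rot'])
w=optics.grab_frame("wrist")[:,:,::-1]
cv2.imwrite("pics/w4.png",w);np.savez("pics/w4.npz",K=W[0],d=W[1],R=W[2],t=W[3])
print(proj(W,[[528.3,32.8,70],[534.7,-16.8,42]]))
E
```

```text
clock: 6.72
eef_pos: [524.5, 50.3, 44.3]
tcp_rot: [-3.142, 0.0, 1.697]
contact_force: [0.0, 0.2, -0.7]
opening: 1.002
grasp_force: 0.0
clock: 7.13
eef_pos: [523.9, 50.2, 217.9]
tcp_rot: [-3.141, 0.0, 1.696]
contact_force: [0.8, 0.5, -1.1]
opening: 1.001
grasp_force: 0.0
clock: 7.55
eef_pos: [517.4, 121.0, 324.9]
tcp_rot: [3.135, -0.001, 1.698]
contact_force: [0.7, -0.3, 0.5]
opening: 1.0
grasp_force: 0.0
clock: 7.72
eef_pos: [515.2, 119.5, 319.4]
tcp_rot: [-3.14, 0.0, 1.696]
contact_force: [-0.3, -0.3, 0.3]
opening: 1.003
grasp_force: 0.0
[515.18089798 119.48874683 319.38373616] [-3.14036464e+00  2.84140495e-04  1.69648384e+00]
[[315.849363   290.15801877]
 [315.75668793 319.2198239 ]]
```

View pics/w4.png

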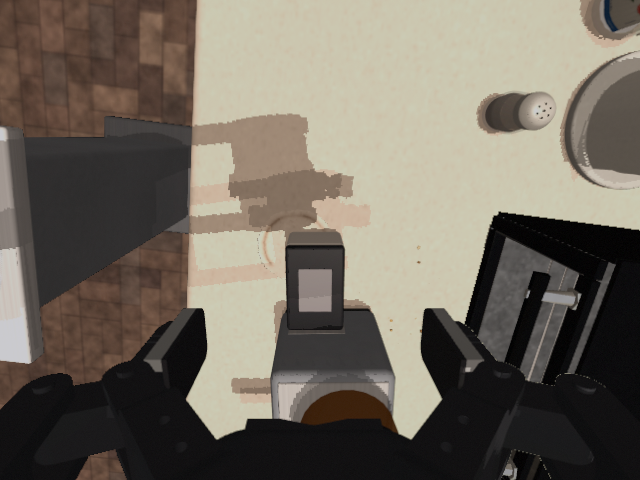

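The lid at (287-344, 233-330) meets the grinder's plate with no visible gap. I'll measure it while moving over to the paddle.

```bash
python3 - <<'E'
from h import *
f=np.load("pics/w4.npz");W=(f['K'],f['d'],f['R'],f['t']);im=cv2.imread("pics/w4.png");v=cv2.cvtColor(im,cv2.COLOR_BGR2HSV)[...,2]
for th in(40,50,60):
    m=np.zeros(v.shape,np.uint8);m[238:335,280:350]=(v<th)[238:335,280:350]*255
    c=max(cv2.findContours(m,0,2)[0],key=cv2.contourArea)
    p=onz(W,c[:,0],70)[:,:2].astype(np.float32);print(cv2.minAreaRect(p))
E
python3 steer.py '0 0 0 -34 -11 0 0.5;0 0 0 -34 -11 0 0;0 0 0 -34 -11 0 0;0 0 0 -34 -11 0 0;0 0 0 -34 -11 0 0'
python3 steer.py '0 0 0 -34 -11 0 0;0 0 0 -34 -11 0 0;0 0 0 -33 -12 0 0;0 0 0 0 0 0 0;0 0 0 0 0 0 0'
python3 steer.py '0 0 0 0 0 0 0;0 0 0 0 0 0 0'
python3 -c "
from rig import r, optics, ticket, sensors;print(r.nose_length)"
```

```text
((529.8886108398438, 34.96189880371094), (70.1199951171875, 98.98372650146484), 7.207213878631592)
((529.8484497070312, 34.956398010253906), (70.20111846923828, 98.98454284667969), 7.207204818725586)
((527.009033203125, 31.395214080810547), (78.38508605957031, 105.35072326660156), 7.220041751861572)
clock: 8.18
eef_pos: [481.2, -57.4, 318.8]
tcp_rot: [-3.139, -0.001, 1.697]
contact_force: [1.7, -0.1, 0.4]
opening: 0.303
grasp_force: 0.0
clock: 8.6
eef_pos: [460.3, -161.9, 318.9]
tcp_rot: [-3.139, -0.001, 1.693]
contact_force: [0.2, 0.2, 0.4]
opening: 0.003
grasp_force: 0.0
clock: 8.77
eef_pos: [461.3, -159.4, 319.5]
tcp_rot: [-3.14, -0.001, 1.697]
contact_force: [-0.8, 0.5, 0.6]
opening: 0.0
grasp_force: 0.0
22.0
```

```bash
python3 - <<'E'
from h import *
f=np.load("pics/w4.npz");W=(f['K'],f['d'],f['R'],f['t']);im=cv2.imread("pics/w4.png")
for u in(300,318,335): print(u,[int(x) for x in im[320:342,u].mean(1)])
for rr,z in((328,70),(329,70),(330,70),(331,74),(332,74),(333,74)): print(rr,z,onz(W,[[318,rr]],z)[0].round(1))
E
python3 steer.py '0 0 0 0 0 40 0;0 0 0 0 0 40 0;0 0 0 0 0 20 0;0 0 0 0 0 0 0;0 0 0 0 0 0 0'
```

```text
300 [42, 42, 42, 42, 41, 41, 40, 38, 38, 18, 66, 66, 67, 82, 75, 56, 55, 55, 55, 55, 55, 54]
318 [42, 44, 42, 43, 42, 40, 40, 24, 22, 18, 68, 69, 69, 94, 56, 54, 55, 55, 55, 55, 55, 55]
335 [43, 43, 41, 42, 42, 42, 23, 21, 20, 17, 67, 67, 68, 89, 56, 56, 55, 55, 56, 55, 55, 56]
328 70 [536.6 -12.8  70. ]
329 70 [536.8 -14.   70. ]
330 70 [536.9 -15.3  70. ]
331 74 [536.7 -14.3  74. ]
332 74 [536.9 -15.6  74. ]
333 74 [537.1 -16.8  74. ]
clock: 9.18
eef_pos: [461.2, -159.1, 219.8]
tcp_rot: [-3.139, -0.001, 1.698]
contact_force: [0.7, -0.3, 0.2]
opening: -0.002
grasp_force: 0.0
```

```bash
python3 steer.py '0 0 0 0 0 10 0;0 0 0 0 0 8 0;0 0 0 0 0 0 0;0 0 0 0 0 0 0'
python3 steer.py '0 0 0 0 0 3 0;0 0 0 0 0 3 0;0 0 0 0 0 0 0'
python3 - <<'E'
from h import *
for n in("top","side"):
    im=optics.grab_frame(n);h=cv2.cvtColor(im,cv2.COLOR_RGB2HSV);c=cam(n)
    m=((h[...,0]>8)&(h[...,0]<22)&(h[...,1]>180)&(h[...,2]>120)).astype(np.uint8)
    C=proj(c,[[462,-160,165]])[0];k=np.zeros_like(m);k[int(C[1])-30:int(C[1])+30,int(C[0])-30:int(C[0])+30]=1
    print(n,C,int((m*k).sum()),[cv2.boundingRect(x) for x in cv2.findContours(m*k,0,2)[0]])
E
```

```text
clock: 9.52
eef_pos: [461.6, -160.1, 202.5]
tcp_rot: [3.141, 0.0, 1.697]
contact_force: [-0.1, 0.5, -0.2]
opening: -0.001
grasp_force: 0.0
clock: 9.77
eef_pos: [461.7, -160.4, 196.5]
tcp_rot: [3.141, 0.0, 1.697]
contact_force: [-1.1, -0.8, 4.9]
opening: 0.004
grasp_force: 2.3
top [378.10024707 248.96077822] 40 [(374, 242, 12, 13)]
side [328.95039374 209.30710001] 16 [(329, 209, 2, 2), (322, 209, 5, 4), (332, 207, 2, 3)]
```

```bash
for i in 1; do python3 steer.py '0 0 0 0 0 3 0;0 0 0 0 0 3 0;0 0 0 0 0 3 0;0 0 0 0 0 0 0'; done | egrep "pos|force"
python3 steer.py '0 0 0 0 0 3 0;0 0 0 0 0 3 0;0 0 0 0 0 3 0;0 0 0 0 0 0 0'| egrep "pos|force"
python3 steer.py '0 0 0 0 0 3 0;0 0 0 0 0 3 0;0 0 0 0 0 3 0;0 0 0 0 0 0 0'| egrep "pos|force"
python3 steer.py '0 0 0 0 0 3 0;0 0 0 0 0 3 0;0 0 0 0 0 3 0;0 0 0 0 0 0 0'| egrep "pos|force"
```

```text
eef_pos: [461.4, -160.3, 187.2]
contact_force: [-0.2, -0.7, 3.9]
grasp_force: 2.1
eef_pos: [461.2, -160.2, 178.1]
contact_force: [-0.7, -0.2, 3.6]
grasp_force: 1.6
eef_pos: [460.9, -160.2, 169.1]
contact_force: [-3.9, -0.6, 7.0]
grasp_force: 3.4
eef_pos: [461.1, -160.2, 160.1]
contact_force: [-3.2, -1.8, 4.9]
grasp_force: 2.6
```

```bash
python3 steer.py '0 0 0 0 0 2 0;0 0 0 0 0 2 0;0 0 0 0 0 2 0;0 0 0 0 0 0 0'| egrep "pos|force"
python3 steer.py '0 0 0 0 0 2 0;0 0 0 0 0 2 0;0 0 0 0 0 0 0'| egrep "pos|force"
python3 steer.py '0 0 0 0 0 2 0;0 0 0 0 0 1 0;0 0 0 0 0 0 0'| egrep "pos|force"
python3 steer.py '0 0 0 0 0 2 0;0 0 0 0 0 0 0'| egrep "pos|force"
```

```text
eef_pos: [461.5, -160.2, 154.6]
contact_force: [-3.3, -1.2, 8.5]
grasp_force: 4.6
eef_pos: [461.9, -160.2, 150.7]
contact_force: [-2.4, 0.5, 8.3]
grasp_force: 4.2
eef_pos: [462.4, -160.2, 147.9]
contact_force: [-1.3, 0.6, 7.3]
grasp_force: 3.7
eef_pos: [462.7, -160.2, 146.0]
contact_force: [2.5, 1.3, 6.2]
grasp_force: 2.9
```

```bash
python3 steer.py '0 0 0 0 0 1 0;0 0 0 0 0 0 0'| egrep "pos|force"
python3 steer.py '0 0 0 0 0 1 0;0 0 0 0 0 0 0'| egrep "pos|force"
python3 steer.py '0 0 0 0 0 1 0;0 0 0 0 0 0 0'| egrep "pos|force"
python3 - <<'E'
from h import *
n="top";im=optics.grab_frame(n);cv2.imwrite("pics/t5.png",cv2.resize(im[200:280,330:430,::-1],None,fx=7,fy=7,interpolation=2))
c=cam(n);g=.129;C=np.array([557.3,-74.4])
for a in(.5236-.13,-.26,-.327,-.393,-.48): # paddle end-edge corners, per angle above level
    pts=[]
    for y in(-60,-86):
        X=-40-89*np.cos(a)+5*np.sin(a);Z=140+89*np.sin(a)+5*np.cos(a)
        pts.append([C[0]+X*np.cos(g)-y*np.sin(g),C[1]+X*np.sin(g)+y*np.cos(g),Z])
    print("dial",round(.393-a,2),((proj(c,pts)-[330,200])*7).round().tolist())
E
```

```text
eef_pos: [462.9, -160.2, 145.1]
contact_force: [1.7, 1.7, 7.9]
grasp_force: 3.5
eef_pos: [462.9, -160.3, 144.1]
contact_force: [2.4, 1.3, 7.5]
grasp_force: 3.2
eef_pos: [463.0, -160.3, 143.2]
contact_force: [0.8, 1.8, 8.2]
grasp_force: 3.3
dial -0.0 [[299.0, 342.0], [361.0, 360.0]]
dial 0.65 [[285.0, 436.0], [345.0, 454.0]]
dial 0.72 [[285.0, 442.0], [345.0, 459.0]]
dial 0.79 [[285.0, 446.0], [345.0, 464.0]]
dial 0.87 [[286.0, 451.0], [346.0, 468.0]]
```

View pics/t5.png

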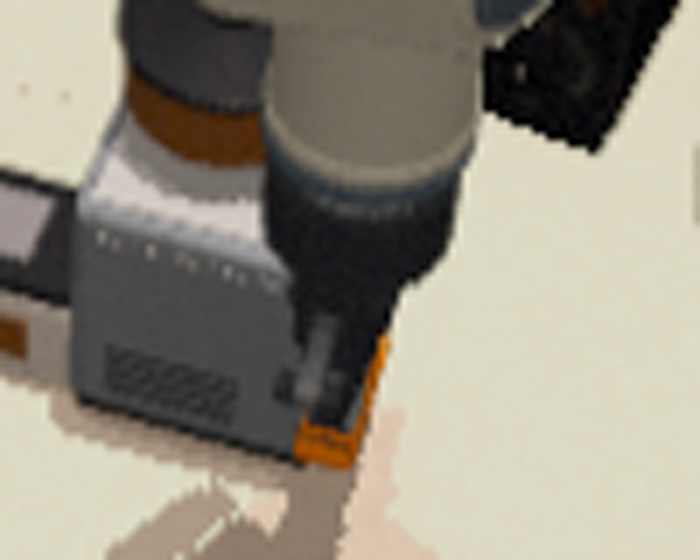

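The paddle's outer edge at crop (297,456)-(350,468) matches a dial angle of about 0.79 or a little more. Tip geometry gives about 0.785, and the force has settled at about 8 N. I'll add 1 mm of margin, hold and hand in.

```bash
python3 steer.py '0 0 0 0 0 1 0;0 0 0 0 0 0 0;0 0 0 0 0 0 0;0 0 0 0 0 0 0;0 0 0 0 0 0 0'
python3 steer.py '0 0 0 0 0 0 0;0 0 0 0 0 0 0;0 0 0 0 0 0 0;0 0 0 0 0 0 0;0 0 0 0 0 0 0'
```

```text
clock: 13.17
eef_pos: [463.1, -160.4, 142.4]
tcp_rot: [3.138, 0.001, 1.696]
contact_force: [1.0, 1.1, 8.6]
opening: -0.0
grasp_force: 3.8
clock: 13.58
eef_pos: [463.1, -160.4, 142.4]
tcp_rot: [3.138, 0.001, 1.696]
contact_force: [0.5, 0.9, 9.0]
opening: -0.003
grasp_force: 3.8
```

```bash
python3 steer.py '0 0 0 0 0 1 0;0 0 0 0 0 0 0;0 0 0 0 0 0 0;0 0 0 0 0 0 0;0 0 0 0 0 0 0'
python3 steer.py '0 0 0 0 0 0 0;0 0 0 0 0 0 0;0 0 0 0 0 0 0;0 0 0 0 0 0 0;0 0 0 0 0 0 0' && python3 -c "
from rig import r, optics, ticket, sensors;print(sensors.sense()['contact_force']);print(ticket.sign_off())"
```

```text
clock: 14.0
eef_pos: [462.8, -160.4, 141.4]
tcp_rot: [3.139, 0.001, 1.697]
contact_force: [-1.5, 1.1, 11.2]
opening: -0.0
grasp_force: 4.2
clock: 14.42
eef_pos: [462.8, -160.5, 141.4]
tcp_rot: [3.139, 0.001, 1.697]
contact_force: [-0.5, 0.8, 11.1]
opening: -0.002
grasp_force: 4.2
[-0.48988807  0.84799308 11.11528593]
the job is handed in; nothing more can be done
None
```

I docked the bin (about 1.5 mm gap in the camera check, within its error), then handed in at 14.4 s with the dial held at about 11 N, an estimated 0.76–0.82 rad (third click 0.785); no verdict was returned, and the bin and bystanders weren't re-measured after the press.

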